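# Balance the loaded centrifuge rotor

### The arm

A 7-joint arm with a two-finger parallel gripper is mounted at the origin on a cart in front of the work surface, level with it; the furniture and walls round the work are solid. World frame = base frame: x ahead of the robot, y to its left, z up, the work surface at z = 0. Lengths are in mm, angles in degrees, forces in N, time in s.
With the tool pointing down it reaches from about 400 to 850 mm from the base axis. Payload 6.9 kg.
Tool frame: the origin (TCP) lies on the centre line of the jaws, within the pads' length; the fingertips stand 11 mm ahead of it and the grasp point (between the pads) lies 8 mm behind it; z points along the fingers, y is the direction in which the jaws open and shut (so a half turn about z gives the same grasp; the last joint's range is limited). The gripper opens to 85 mm and grips with 20 to 120 N. Pads are 22 mm wide; open, the fingers measure 114 mm over their backs; the gripper's body (76 mm by 85 mm) begins 54 mm behind the grasp point. The pads swing forward as they close: fully open they stand 13 mm farther back than shut.
Start: joints at [-58.585, 29.078, -13.613, 85.955, 7.202, 65.827, -8.869], TCP at [267.811, 564.703, 242.275] pointing down, gripper open.
Joint ranges: [-176.47, 176.47], [-13.61, 117.27], [-81.72, 77.17], [0.22, 143.17], [-87.28, 267.28], [10, 112.55], [-165.47, 165.47]. Speed limits (degrees/s): [136.94, 136.94, 180, 180, 180, 180, 180].

### API

Orientations are given as [roll, pitch, yaw] about the fixed x, y, z axes, in that order (R = Rz(yaw) Ry(pitch) Rx(roll)).
In Python, from cell import ctrl, get_image gives the robot as it stands. The module is installed in compiled form; this text tells all that it offers. Calls block until the motion is done:
- ctrl.reach(position, orientation): joint-space move of the TCP to a pose.
- ctrl.movel(position, vel=150, frame=None, contact_N=None): straight line of the TCP; frame=None keeps the orientation; vel is the mean speed in mm/s. With contact_N (N) it stops when the force on the tool has changed by that much, and returns True; else False.
- ctrl.movej(angles): joint-space move.
- ctrl.set_gripper(opening, force=None): finger opening in mm; force is the grip in N (None keeps the last); returns when the fingers have stopped.
- ctrl.sleep(seconds).
- ctrl.ik(position, orientation): joint angles nearest the present ones, or None.
- get_image(name): name is "side" or "top"; returns a dict with "img" (384x512x3 uint8, blue, green, red), "fx", "fy", "cx", "cy" (pixels), "rvec" (rotation vector, rad) and "tvec" (3), from world to camera coordinates, as OpenCV has them. Camera axes: x right, y down, z forward; pixel columns grow to the right and rows downward; lengths in mm; the calibration is good to about 2 mm. A picture is of the moment at which its call begins. There is no depth.
A pose or a line that the arm cannot do raises ctrl.IKError and nothing moves.
- ctrl.close_job(): hands the job in, once; it reports no verdict.
Readings, each from a call of its own:
- ctrl.read_time_s(): time.
- ctrl.read_qpos(): joint angles.
- ctrl.read_qd(): joint speeds.
- ctrl.read_joint_torque(): joint torques, N m.
- ctrl.read_tcp_pos(): TCP position.
- ctrl.read_eef_rot(): TCP orientation.
- ctrl.read_contact_force(): force on the tool from outside, world axes, zero at the start.
- ctrl.read_torque(): the same for the moment, N m.
- ctrl.read_gripper_width(): finger opening in mm.
Only numpy, scipy, OpenCV 4.12 (cv2) and the standard library are available. Lean on these libraries where they do the work, as an engineer would, in place of code of your own. Each camera call takes 0.05 s, during which the arm holds its last target. There are 200 camera calls.

### The job

The six tubes in the centrifuge have been loaded out of balance. Rearrange them so that every tube stands straight across the rotor from the other tube of its own kind (long conical opposite long conical, middle opposite middle, blood vial opposite blood vial), all six fully down in the rotor's sleeves; the empty tube stand beside the machine is there to hold a tube on the way. Keep every tube upright, and leave the clear cup where it is.

Things in the scene. Friction and masses are not known exactly. Their poses are not given: they have to be found in the camera images.
- long_a: One of the two long tubes: a 15 ml conical screw-cap tube, 119 mm tall, body 16 mm across with a pointed foot, ribbed blue cap 22 mm across over its top 13 mm. Loose, 10 to 25 g. Origin: centre of its foot; z runs up its axis to the cap. The two of this kind are alike.
- long_b: One of the two long tubes: a 15 ml conical screw-cap tube, 119 mm tall, body 16 mm across with a pointed foot, ribbed blue cap 22 mm across over its top 13 mm. Loose, 10 to 25 g. Origin: centre of its foot; z runs up its axis to the cap. The two of this kind are alike.
- middle_a: One of the two middle tubes: a round-bottomed sample tube, 99 mm tall, body 15.6 mm across with amber contents and a paper label, white push cap 19 mm across over its top 16 mm, the last 5 mm a flange 22 mm across. Loose, 10 to 25 g. Origin: centre of its foot; z runs up its axis to the cap. The two of this kind are alike.
- middle_b: One of the two middle tubes: a round-bottomed sample tube, 99 mm tall, body 15.6 mm across with amber contents and a paper label, white push cap 19 mm across over its top 16 mm, the last 5 mm a flange 22 mm across. Loose, 10 to 25 g. Origin: centre of its foot; z runs up its axis to the cap. The two of this kind are alike.
- short_a: One of the two short tubes: a closed blood vial, 75 mm tall, body 14 mm across, dark red with a purple cap 16 mm across over its top 17 mm. Loose, 10 to 25 g. Origin: centre of its foot; z runs up its axis to the cap. The two of this kind are alike.
- short_b: One of the two short tubes: a closed blood vial, 75 mm tall, body 14 mm across, dark red with a purple cap 16 mm across over its top 17 mm. Loose, 10 to 25 g. Origin: centre of its foot; z runs up its axis to the cap. The two of this kind are alike.
- rotor: Fixed six-place rotor (braked). Origin: on its axis at table height, z up. Six upright sleeves on a circle of 80 mm radius, at 0, 60 .. 300 degrees from its x axis. Bore 19 mm, flaring to 29 at the mouth (outside 36); mouth z = 100 mm, flat floor z = 50, so tubes lean a few degrees. Hub 24 mm radius, top z = 92. At the start each sleeve holds a tube and none faces one of its own kind.
- centrifuge: Round drum round the rotor, fixed, 118 mm radius, rim z = 98 mm. Origin: on the rotor axis at table height; its -x side, with a control panel lower than the rim (out to 150 mm), faces the robot within 0.3 rad. Clear domed lid, 118 mm radius, stands open on the +x side: hinge 130 mm from the axis, leaning back 30 degrees from upright, top z = 0.32 m.
- stand: Empty three-place tube stand, white, 62 x 170 mm, fixed to the table. Origin: centre of its underside; x across it, y along it. Three sleeves like the rotor's (19 mm bore flaring to 29 mm) at y = -50, 0 and +50 mm on its centre line; mouths at z = 62 mm, floors at z = 12 mm above the table.
- cup: Bystander: clear plastic cup, 59 mm across, 66 mm tall, loose. Origin: centre of its underside.

How it is judged (in metres and radians):
At the end, for the whole second after the job is handed in: All six tubes stand in rotor sleeves, feet under 57 mm above the table (fully down: 50), 70 to 90 mm from the axis, leaning under 0.25 rad, at rest (under 0.02 m/s); the two of each kind are in opposite sleeves (feet over 149 mm apart). Any such arrangement will do (horizontal distance between long_a and long_b above 0.149 m and horizontal distance between middle_a and middle_b above 0.149 m and horizontal distance between short_a and short_b above 0.149 m and horizontal distance between long_a and rotor between 0.07 and 0.09 m and z of each of long_a, long_b, middle_a, middle_b, short_a, short_b in the frame of rotor below 0.057 m and angle between each of long_a, long_b, middle_a, middle_b, short_a, short_b's own z axis and vertical below 0.25 rad and linear speed of each of long_a, long_b, middle_a, middle_b, short_a, short_b below 0.02 m/s and horizontal distance between long_b and rotor between 0.07 and 0.09 m and horizontal distance between middle_a and rotor between 0.07 and 0.09 m and horizontal distance between middle_b and rotor between 0.07 and 0.09 m and horizontal distance between short_a and rotor between 0.07 and 0.09 m and horizontal distance between short_b and rotor between 0.07 and 0.09 m); the robot touches nothing.
It fails at once if a tube is tipped over (leans more than 0.7 rad) (angle between any of long_a, long_b, middle_a, middle_b, short_a, short_b's own z axis and vertical above 0.7 rad).
It fails at once if the cup is moved more than 20 mm (distance of cup from where it was at the start of the episode above 0.02 m).
It also fails if it takes over 102 s, if anything falls off the work surface, if the arm or the gripper's body presses on something with over 40 N, if the wrist force passes 120 N, or if a joint passes its speed limit or range.

## Working session

There is one attempt and no reset: what is moved stays moved. The work goes in short steps, each a Python script; the robot and the scene stay as the last script left them, time stands still between calls to the robot, and variables do not carry over. Pictures are saved under pics/ and viewed, about 12 in all and at most 16, crops included, and the job is handed in when it is done.

```bash
mkdir -p pics; ls
python3 - <<'E'
from cell import ctrl, get_image
import cv2,numpy as np,pickle
for n in("top","side"):
    d=get_image(n); pickle.dump(d,open(n+'0.pkl','wb')); cv2.imwrite(f'pics/{n}0.png',d['img'])
    R=cv2.Rodrigues(np.array(d['rvec'],float))[0]; print(n,d['fx'],d['cx'],d['cy'],-R.T@np.array(d['tvec']).ravel(), R[2])
print(ctrl.read_time_s(),ctrl.read_eef_rot())
E
```

```text
pics
top 405.1110435710858 249.92949490743783 195.8706370500143 [ 275.55606008  -23.10674831 1201.7378433 ] [ 0.21385223  0.00321411 -0.97686073]
side 463.90945602304396 255.4976219037013 187.3714565090275 [ -48.52904514 -816.93014415  530.40530815] [ 0.50240004  0.75641848 -0.41883802]
0.1 [-1.79906872e+02  3.21472743e-03  1.54627161e+02]
```

View pics/top0.png

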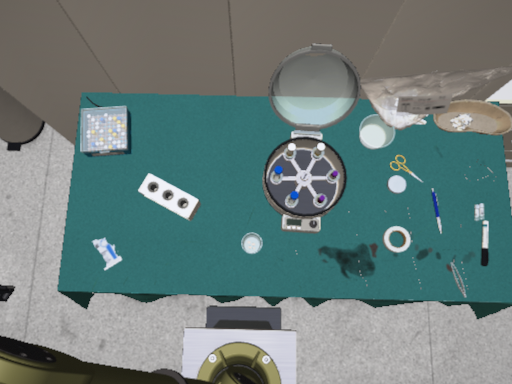

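View pics/side0.png

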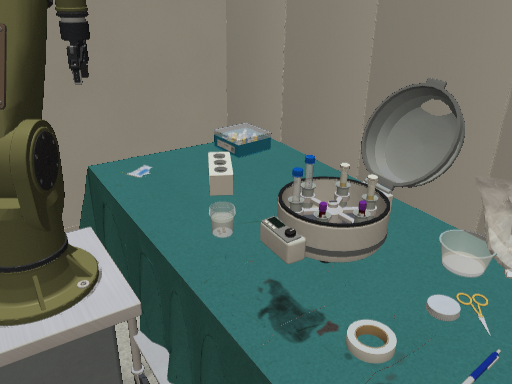

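Top view: the rotor is near px (304,177). Long tubes are at (278,170) and (294,196), white caps at (291,150) and (320,149), purple caps at (334,174) and (321,199). The stand is at (168,195) and the cup at (252,243). Going round the rotor the kinds run L M M S S L, so a three-cycle through the stand (4 moves) solves it. Next I'll measure.

```bash
cat > vis.py <<'E'
import cv2,numpy as np,pickle
def ray(d,uv,z):
    R=cv2.Rodrigues(np.array(d['rvec'],float))[0];t=np.array(d['tvec'],float).ravel();C=-R.T@t
    v=R.T@np.array([(uv[0]-d['cx'])/d['fx'],(uv[1]-d['cy'])/d['fy'],1.]);return (C+v*(z-C[2])/v[2])
def proj(d,P):
    K=np.array([[d['fx'],0,d['cx']],[0,d['fy'],d['cy']],[0,0,1.]])
    return cv2.projectPoints(np.array(P,float).reshape(-1,3),np.array(d['rvec'],float),np.array(d['tvec'],float),K,None)[0].reshape(-1,2)
def blobs(m,lo,hi):
    n,l,s,c=cv2.connectedComponentsWithStats(m.astype(np.uint8));return [(c[i],s[i,4]) for i in range(1,n) if lo<=s[i,4]<=hi]
def circ(c,r,z): a=np.linspace(0,2*np.pi,60);return np.c_[c[0]+r*np.cos(a),c[1]+r*np.sin(a),0*a+z]
def overlay(d,polys,box,s,name):
    x,y,w,h=box;im=cv2.resize(d['img'][y:y+h,x:x+w],None,fx=s,fy=s,interpolation=cv2.INTER_CUBIC)
    for P,col in polys: cv2.polylines(im,[np.int32(np.round((proj(d,P)-[x,y]+.5)*s*8))],True,col,1,cv2.LINE_AA,3)
    cv2.imwrite(name,im)
E
cat > meas.py <<'E'
from vis import *
from scipy.optimize import least_squares
d=pickle.load(open('top0.pkl','rb'));im=d['img'];hsv=cv2.cvtColor(im,cv2.COLOR_BGR2HSV)
H,S,V=[hsv[...,i].astype(int) for i in range(3)]
roi=np.zeros(H.shape,bool);roi[138:216,262:347]=1
caps=[]
for k,m,z in(('L',(H>100)&(H<122)&(S>150)&(V>60),169),('S',(H>125)&(H<165)&(S>80)&(V>40),125),('M',(S<60)&(V>205),149)):
    for c,a in blobs(m&roi,8,150):
        p=ray(d,c,z);caps.append((k,p));print(k,c.round(1),a,p.round(1))
st=(V<90);r2=np.zeros_like(roi);r2[170:222,135:202]=1
# dark holes inside white stand: need low saturation
holes=[ray(d,c,62) for c,a in blobs(st&(S<110)&r2,15,150)]
print('holes',[(c.round(1),a) for c,a in blobs(st&(S<110)&r2,15,150)],np.round(holes,1))
P=np.array([p[:2] for k,p in caps])
def f(q):
    a=q[2]+np.arange(6)*np.pi/3;s=np.c_[q[0]+80*np.cos(a),q[1]+80*np.sin(a)]
    dd=P[:,None]-s[None];i=np.argmin((dd**2).sum(2),1);return dd[np.arange(len(P)),i].ravel()
best=min((least_squares(f,[*P.mean(0),t]) for t in(0,.35,.7)),key=lambda r:r.cost);q=best.x
print('rotor',q.round(2),best.fun.reshape(-1,2).round(1))
# drum rim: ellipse check by overlay
polys=[(circ(q,118,98),(0,0,255))]
for i in range(6):
    a=q[2]+i*np.pi/3;polys.append((circ((q[0]+80*np.cos(a),q[1]+80*np.sin(a)),18,100),(0,255,255)))
polys.append((circ(q,24,92),(0,255,0)))
overlay(d,polys,(255,128,98,98),6,'pics/ov_rotor.png')
overlay(d,[(circ(h,14.5,62),(0,0,255)) for h in holes],(130,165,76,60),8,'pics/ov_stand.png')
E
python3 meas.py
```

```text
L [278.  169.4] 56 [575.2 -92.3 169. ]
L [293.9 194.8] 54 [ 507.4 -134.6  169. ]
S [334.5 173.5] 28 [ 580.2 -251.   125. ]
S [321.4 197.8] 28 [ 510.8 -213.9  125. ]
M [291.3 146.4] 44 [ 647.3 -129.4  149. ]
M [320.6 146.1] 44 [ 650.2 -209.5  149. ]
holes [(array([152.7, 186.6]), np.int32(31)), (array([167.2, 194.4]), np.int32(26)), (array([182.1, 202.4]), np.int32(24))] [[545.4 262.4  62. ]
 [523.3 218.9  62. ]
 [501.1 174.8  62. ]]
rotor [ 5.7852e+02 -1.7179e+02  5.6000e-01] [[-0.6 -0.5]
 [-0.6 -0.4]
 [-1.1  0.8]
 [ 0.2  0.2]
 [ 0.9  0. ]
 [ 1.1 -0.1]]
```

View pics/ov_rotor.png

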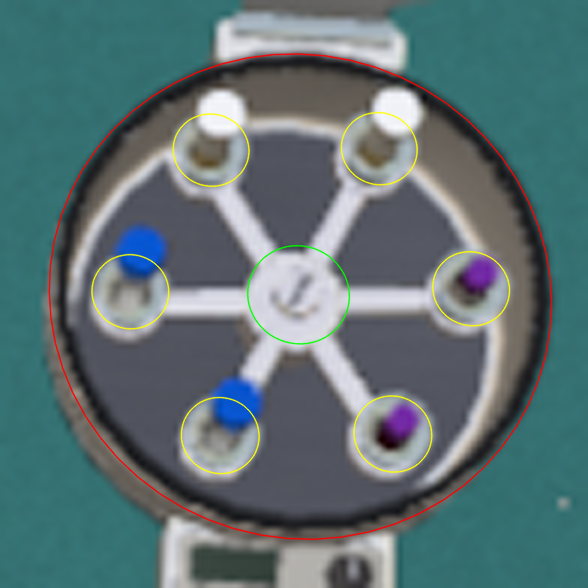

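View pics/ov_stand.png

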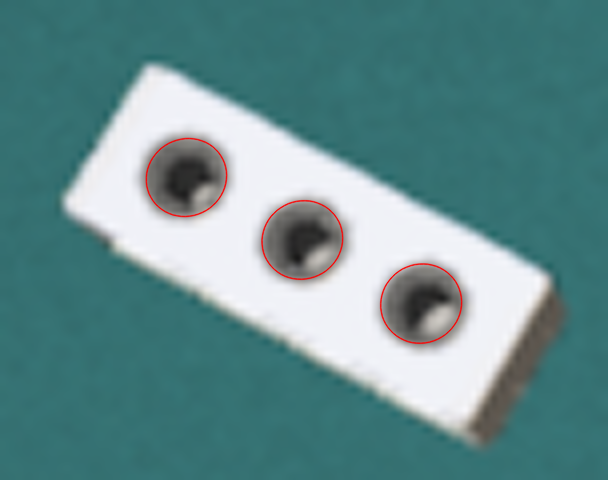

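The fit is tight: residuals are about 1 mm, and the rim, hub, sleeve and stand-hole overlays agree. Plan: S at i4 → stand, L i2 → i4, M i0 → i2, S stand → i0.

```bash
cat > rob.py <<'E'
from cell import ctrl, get_image
import numpy as np
C=np.array([578.5,-171.8]);A=.56
SL=[C+80*np.array([np.cos(A+i*np.pi/3),np.sin(A+i*np.pi/3)]) for i in range(6)]
ST=np.array([501.1,174.8])
TCPH={'L':72,'M':67,'S':64}   # TCP height above the foot when gripping
YAW=180; O=[180,0,YAW]; ZT=255
def pick(xy,floor,k):
    ctrl.set_gripper(42,30)
    h=floor+TCPH[k]
    ctrl.movel([*xy,h+75],vel=250)
    if ctrl.movel([*xy,h],vel=120,contact_N=12): raise SystemExit(f'contact on descent {ctrl.read_tcp_pos()}')
    ctrl.set_gripper(5,30); w=ctrl.read_gripper_width(); print(k,'width',round(w,1))
    ctrl.movel([*xy,ZT],vel=150)
    print('after lift',round(ctrl.read_gripper_width(),1),'t',round(ctrl.read_time_s(),1))
def place(xy,floor,k):
    h=floor+TCPH[k]
    ctrl.movel([*xy,ZT],vel=220)
    ctrl.movel([*xy,h+60],vel=180)
    if ctrl.movel([*xy,h+2],vel=70,contact_N=8): print('contact, foot above floor',round(ctrl.read_tcp_pos()[2]-h,1),ctrl.read_contact_force())
    if ctrl.read_tcp_pos()[2]-h>8: raise SystemExit('stopped high')
    ctrl.set_gripper(42); ctrl.movel([*xy,max(h+75,ZT-30)],vel=180); print('placed t',round(ctrl.read_time_s(),1))
E
python3 - <<'E'
from rob import *
for yaw in(180,90,0,-90):
    print(yaw,[None if (q:=ctrl.ik([*p,z],[180,0,yaw])) is None else np.round(q,0).tolist() for p,z in((SL[4],255),(SL[0],255),(SL[2],117),(ST,80),(ST,255))])
E
```

```text
180 [[14.0, 30.0, 13.0, 84.0, -7.0, 68.0, 117.0], [9.0, 31.0, -1.0, 79.0, 0.0, 69.0, 99.0], [13.0, 28.0, -2.0, 111.0, 1.0, 41.0, 101.0], [-12.0, 32.0, -15.0, 112.0, 13.0, 38.0, 55.0], [-12.0, 20.0, -14.0, 99.0, 5.0, 62.0, 62.0]]
90 [[5.0, 31.0, 28.0, 84.0, -15.0, 69.0, 35.0], [-2.0, 33.0, 20.0, 79.0, -12.0, 70.0, 19.0], [2.0, 29.0, 15.0, 111.0, -11.0, 41.0, 23.0], [-25.0, 32.0, 5.0, 112.0, -4.0, 36.0, -18.0], [-27.0, 20.0, 7.0, 99.0, -3.0, 61.0, -19.0]]
0 [[0.0, 33.0, 37.0, 84.0, -21.0, 70.0, -50.0], [-11.0, 36.0, 38.0, 79.0, -23.0, 72.0, -61.0], [-8.0, 32.0, 31.0, 111.0, -23.0, 44.0, -54.0], [-36.0, 34.0, 22.0, 112.0, -20.0, 38.0, -92.0], [-41.0, 22.0, 28.0, 99.0, -11.0, 62.0, -100.0]]
-90 [[-11.0, 43.0, 66.0, 84.0, -39.0, 79.0, -123.0], [-21.0, 45.0, 66.0, 80.0, -41.0, 81.0, -136.0], [-25.0, 45.0, 66.0, 111.0, -49.0, 58.0, -116.0], [2.0, 36.0, -37.0, 112.0, 31.0, 43.0, 127.0], [4.0, 23.0, -37.0, 99.0, 15.0, 64.0, 142.0]]
```

Run:
```python
from rob import *
import cv2
ctrl.reach([*SL[4],ZT],O); print('t',ctrl.read_time_s())
pick(SL[4],50,'S')
i=[get_image(n)['img'] for n in('top','side')]
place(ST,12,'S')
j=[get_image(n)['img'] for n in('top','side')]
a=[i[0][110:230,250:360],i[1][100:280,240:420],j[0][150:230,120:220],j[1][130:220,190:310]]
a=[cv2.resize(x,(390,290),interpolation=cv2.INTER_CUBIC) for x in a]
cv2.imwrite('pics/m1.png',np.vstack([np.hstack(a[:2]),np.hstack(a[2:])]))
```

```text
t 3.1667
S width 14.7
after lift 14.4 t 6.3
placed t 11.7
```

View pics/m1.png

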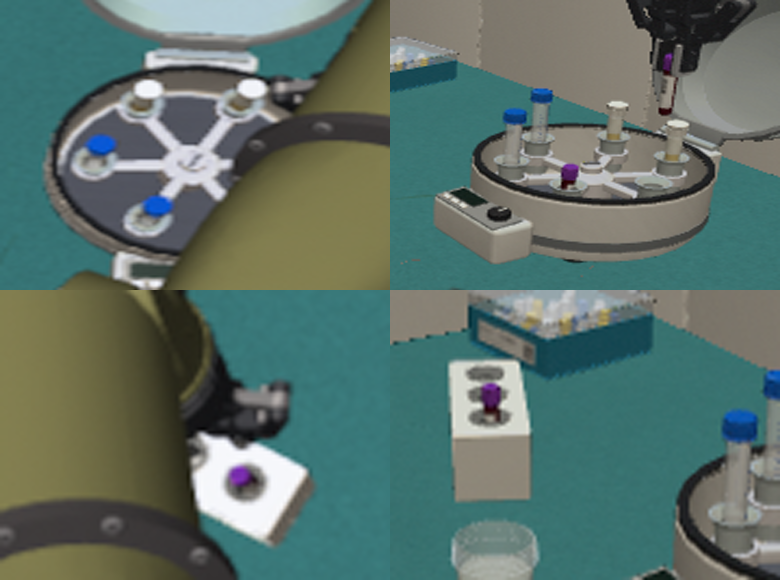

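The vial was lifted cleanly and now stands down in the stand's near hole (top crop (240,478), side crop (490,400)). The other tubes are undisturbed. Next is long i2 → i4.

Run:
```python
from rob import *
import cv2
ctrl.movel([*SL[2],ZT],vel=250)
pick(SL[2],50,'L')
i=get_image('side')['img']
place(SL[4],50,'L')
j=get_image('side')['img']
a=[cv2.resize(x[100:280,240:420],(390,390),interpolation=cv2.INTER_CUBIC) for x in(i,j)]
cv2.imwrite('pics/m2.png',np.hstack(a))
```

```text
L width 16.2
after lift 16.0 t 15.9
placed t 19.4
```

View pics/m2.png

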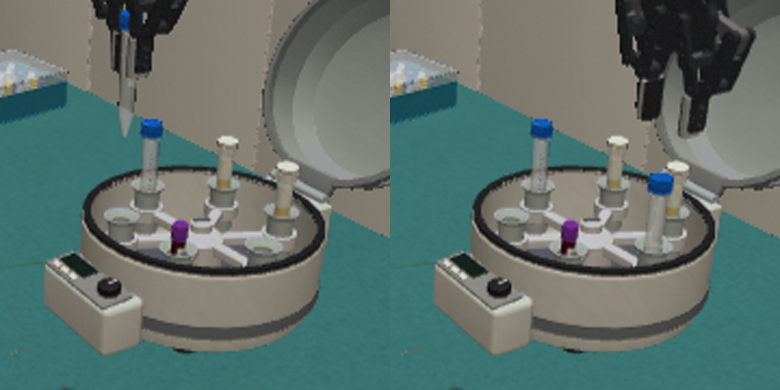

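The long tube was lifted vertical and now sits in i4 (right crop, cap at (660,185)). Next is middle i0 → i2.

Run:
```python
from rob import *
import cv2
ctrl.movel([*SL[0],ZT],vel=200)
pick(SL[0],50,'M')
i=get_image('side')['img']
place(SL[2],50,'M')
j=get_image('side')['img']
a=[cv2.resize(x[80:260,240:420],(390,390),interpolation=cv2.INTER_CUBIC) for x in(i,j)]
cv2.imwrite('pics/m3.png',np.hstack(a))
```

```text
M width 17.9
after lift 18.0 t 23.1
placed t 26.6
```

View pics/m3.png

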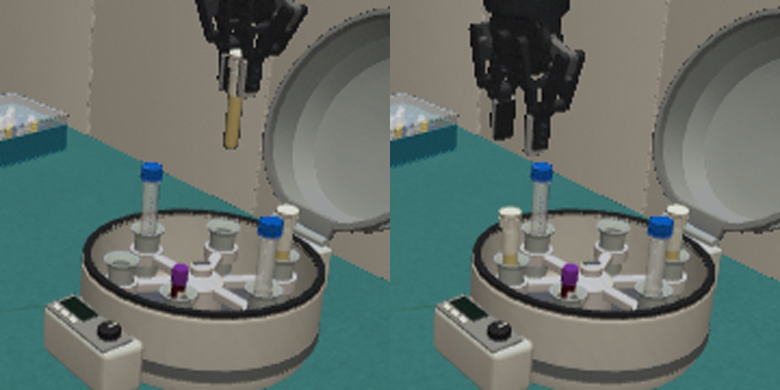

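The middle tube is now down in i2 (right crop, cap at (510,215)), and i0 is free. Last is the vial from the stand to i0, after which I'll retreat and check from the top.

Run:
```python
from rob import *
from vis import *
ctrl.movel([*ST,ZT],vel=250)
pick(ST,12,'S')
place(SL[0],50,'S')
ctrl.movel([*SL[0],300],vel=200)
ctrl.movel([420,300,300],vel=250); ctrl.sleep(.5)
D={n:get_image(n) for n in('top','side')}
for n in D: pickle.dump(D[n],open(n+'1.pkl','wb'))
d0=pickle.load(open('top0.pkl','rb'))
d=D['top'];hsv=cv2.cvtColor(d['img'],cv2.COLOR_BGR2HSV);H,S,V=[hsv[...,i].astype(int) for i in range(3)]
roi=np.zeros(H.shape,bool);roi[138:216,262:347]=1
for k,m,z in(('L',(H>100)&(H<122)&(S>150)&(V>60),169),('S',(H>125)&(H<165)&(S>80)&(V>40),125),('M',(S<60)&(V>205),149)):
    for c,a in blobs(m&roi,8,150):
        p=ray(d,c,z)[:2];i=int(np.argmin([np.hypot(*(p-s)) for s in SL]));print(k,a,'sleeve',i,(p-SL[i]).round(1))
print('cup diff',np.abs(d['img'][228:258,235:268].astype(int)-d0['img'][228:258,235:268]).mean(),ctrl.read_time_s())
a=[cv2.resize(d['img'][125:265,230:370],(390,390),interpolation=3),cv2.resize(D['side']['img'][110:290,220:400],(390,390),interpolation=2)]
cv2.imwrite('pics/m4.png',np.hstack(a))
```

```text
S width 14.5
after lift 14.6 t 31.2
placed t 35.6
L 60 sleeve 4 [-0.9  0.5]
L 56 sleeve 1 [-0.4 -0.5]
S 27 sleeve 0 [-2.2  0.7]
S 29 sleeve 3 [-0.2  0.5]
M 46 sleeve 5 [ 1.  -0.2]
M 11 sleeve 5 [-36.5 -16.8]
M 8 sleeve 1 [26.3 12.4]
M 10 sleeve 4 [-36.5   0.5]
M 12 sleeve 3 [-10.  -24.6]
cup diff 3.524915824915825 38.85
```

View pics/m4.png

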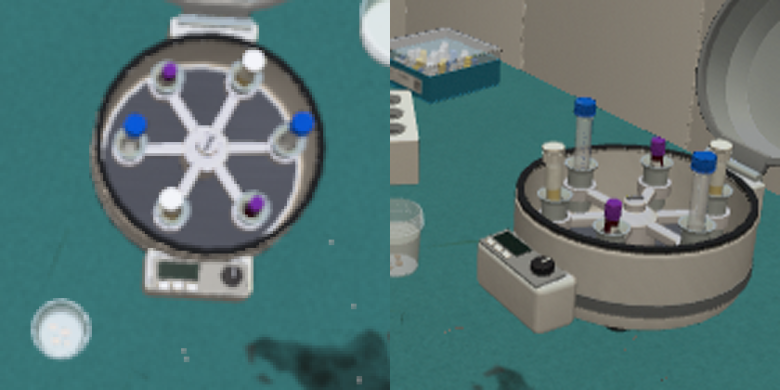

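All six tubes are in sleeves and opposite their own kind. One more check before handing in: seating height of the caps from the side view. The i2 middle blob also fell outside my mask's size gate, so I'll check that one too.

Run:
```python
from rob import *
from vis import *
lay={0:'S',3:'S',1:'L',4:'L',2:'M',5:'M'};mid={'S':116.5,'L':162.5,'M':141}
T=pickle.load(open('top1.pkl','rb'))
for n in('side0.pkl','side1.pkl'):
    d=pickle.load(open(n,'rb'));hsv=cv2.cvtColor(d['img'],cv2.COLOR_BGR2HSV);H,S,V=[hsv[...,i].astype(int) for i in range(3)]
    M={'L':(H>100)&(H<122)&(S>120)&(V>60),'S':(H>125)&(H<165)&(S>80)&(V>40),'M':(S<70)&(V>165)}
    L=lay if n=='side1.pkl' else {0:'M',5:'M',1:'L',2:'L',3:'S',4:'S'}
    for i,k in L.items():
        u=proj(d,[*SL[i],mid[k]])[0]; x,y=np.int32(u.round()); w=M[k][y-9:y+10,x-8:x+9]
        c=np.argwhere(w).mean(0)-[9,8]+[y,x]; px=proj(d,[*SL[i],mid[k]-10])[0][1]-u[1]
        print(n,i,k,'du',round(c[1]-u[0],1),'dz mm',round(-(c[0]-u[1])/px*10,1),w.sum())
m=(cv2.cvtColor(T['img'],cv2.COLOR_BGR2GRAY)>205)
u=proj(T,[*SL[2],149])[0];x,y=np.int32(u.round());c=np.argwhere(m[y-5:y+6,x-5:x+6]).mean(0)-[5,5]+[y,x]
print('M i2 top',(ray(T,c[::-1],149)[:2]-SL[2]).round(1))
```

```text
side0.pkl 0 M du 0.0 dz mm 7.6 28
side0.pkl 5 M du 0.6 dz mm 4.6 45
side0.pkl 1 L du -0.7 dz mm 0.5 85
side0.pkl 2 L du -0.4 dz mm 0.6 100
side0.pkl 3 S du -0.2 dz mm 0.9 70
side0.pkl 4 S du -0.2 dz mm 1.4 73
side1.pkl 0 S du -0.7 dz mm 1.3 54
side1.pkl 3 S du -0.2 dz mm 0.9 69
side1.pkl 1 L du -0.7 dz mm 0.5 85
side1.pkl 4 L du -0.7 dz mm 0.2 106
side1.pkl 2 M du -1.6 dz mm 8.0 36
side1.pkl 5 M du 0.9 dz mm 4.4 45
M i2 top [2.8 2.7]
```

The longs and vials are seated to within 1.5 mm. The middle mask only catches part of the cap, so I'll check the cap's top edge instead.

Run:
```python
from rob import *
from vis import *
for n,i in(('side0.pkl',0),('side0.pkl',5),('side1.pkl',2),('side1.pkl',5)):
    d=pickle.load(open(n,'rb'));g=cv2.cvtColor(d['img'],cv2.COLOR_BGR2GRAY).astype(int)
    s=proj(d,[[*SL[i],149],[*SL[i],100]]); x=int(round(s[0][0])); y=int(round(s[0][1]))
    print(n,i,s.round(1).tolist(),'rows',y-8,[int(v) for v in g[y-8:y+16,x-1:x+2].mean(1)])
d=pickle.load(open('side1.pkl','rb'));s=proj(d,[*SL[2],149])[0]
overlay(d,[(circ(SL[2],11,149),(0,0,255)),(circ(SL[2],18,100),(0,255,255)),(circ(SL[5],11,149),(0,0,255)),(circ(SL[5],18,100),(0,255,255))],(275,160,110,70),7,'pics/m5.png')
```

```text
side0.pkl 0 [[345.3, 164.2], [343.2, 184.3]] rows 156 [125, 125, 126, 125, 126, 125, 146, 211, 211, 209, 189, 131, 113, 128, 128, 129, 133, 138, 135, 136, 137, 134, 133, 133]
side0.pkl 5 [[372.9, 176.2], [370.1, 197.3]] rows 168 [140, 141, 136, 127, 119, 105, 151, 211, 211, 210, 203, 126, 106, 130, 130, 131, 128, 136, 140, 136, 135, 134, 131, 128]
side1.pkl 2 [[297.3, 178.0], [296.1, 199.3]] rows 170 [95, 94, 95, 95, 98, 133, 205, 211, 206, 150, 130, 135, 131, 131, 131, 134, 140, 143, 139, 140, 139, 136, 136, 136]
side1.pkl 5 [[372.9, 176.2], [370.1, 197.3]] rows 168 [140, 140, 136, 127, 119, 105, 150, 211, 211, 210, 204, 127, 105, 130, 130, 131, 128, 136, 140, 136, 135, 133, 131, 128]
```

View pics/m5.png

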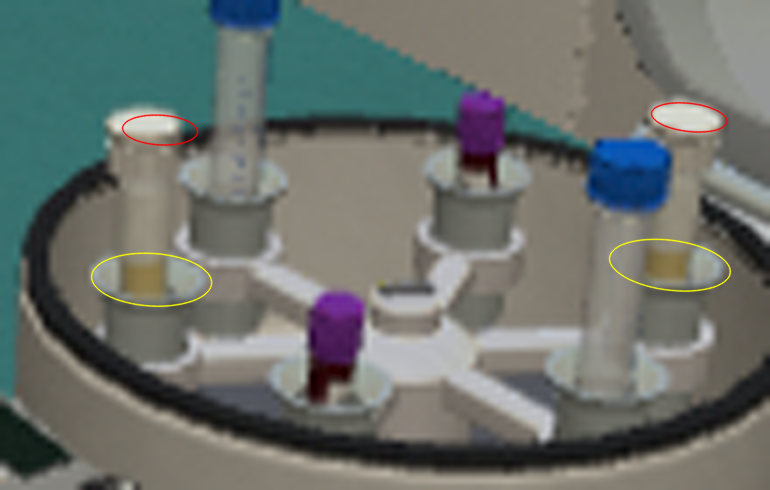

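Run:
```python
from rob import *
from vis import *
from scipy.optimize import least_squares
T=pickle.load(open('top1.pkl','rb'));Sd=pickle.load(open('side1.pkl','rb'))
# cap-top flange in both views
def cen(d,u,r,th):
    g=cv2.cvtColor(d['img'],cv2.COLOR_BGR2GRAY).astype(float);x,y=np.int32(np.round(u));w=np.clip(g[y-r:y+r+1,x-r:x+r+1]-th,0,None)
    yy,xx=np.mgrid[y-r:y+r+1,x-r:x+r+1];return np.array([(w*xx).sum(),(w*yy).sum()])/w.sum()
for i in(2,5):
    a=cen(T,proj(T,[*SL[i],149])[0],5,195);b=cen(Sd,proj(Sd,[*SL[i],149])[0]-([1.5,1] if i==2 else 0),6,190)
    r=least_squares(lambda P:np.r_[proj(T,P)[0]-a,proj(Sd,P)[0]-b],[*SL[i],149]);print(i,a.round(1),b.round(1),'cap top offset',(r.x-[*SL[i],149]).round(1),'res px',r.fun.round(2))
```

```text
2 [291.7 195.4] [295.1 177.1] cap top offset [-0.1  5.   0.6] res px [-0.53  0.8   0.73 -0.15]
5 [320.6 146.1] [372.4 176.3] cap top offset [ 0.   0.4 -0.2] res px [-0.25  0.3   0.28 -0.08]
```

The i2 middle's cap top is at the right height (+0.6 mm), with a 5 mm offset (about 0.05 rad of lean), so it is seated. Handing in.

```bash
python3 -c "
from cell import ctrl
print(ctrl.read_time_s(),ctrl.read_tcp_pos());ctrl.close_job()"
```

```text
38.85 [420.00500858 299.99968628 299.97968998]
the job is handed in; nothing more can be done
```

I rearranged the tubes in four moves and handed the job in at 38.9 s; no verdict is reported. One blood vial went to the stand, a long tube and then a middle tube moved across the rotor, and the vial went into the freed sleeve.

**Arrangement:** the two longs, the two middles and the two vials each stand in opposite sleeves.

**Seating:** by the last pictures, cap heights are within about 1.5 mm of fully down for all six tubes. Leans are about 0.05 rad or less, against the 0.25 allowed.

**Cup and arm:** the cup looks unmoved, though I checked it only by eye and by a small image difference, not by measuring its position. The arm stands clear of everything.

**Checks that disagreed:**
- **Middle tubes, first side-view height check:** it read 4–8 mm too high, because the colour mask caught only the top of the white cap. It gave similar readings for these tubes before anything moved.
- **Middle tubes, two-view re-check:** this gave +0.6 mm for the moved tube and -0.2 mm for the other.
- **Top-view mask:** it missed the moved middle tube, so I located that one separately.

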